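Find the high spot of an eccentric shaft with a dial indicator

TASK

Push the indicator carriage down by its black pad until the plunger sits on the shaft's eccentric bush and is pressed in by about 3 mm, and let go of it. Then, by its crank pin, gently turn the shaft in the V-blocks, the pin going up over the top and away from the robot, until the indicator stands at its highest reading, and leave it there, with the shaft still home in the V-blocks and the hand clear. Never drive the plunger to its stop, keep every push on the stand and every push or grip on the shaft and its pin gentle (under 30 N), do not lift the shaft out of the blocks, and leave the things lying on and beside the stand alone.

Things in the scene. Friction and masses are not known exactly. Their poses are not given: they have to be found in the camera images.
- pad_top (a point): centre of the flat top of the round black push pad (32 mm across, 14 mm high) over the dial, about 0.25 m above the bench, on the end of the carriage's grey arm. The stand's column (24 mm across, top 265 mm above the bench) is 108 mm from it along +y. Below it hang a 60 mm dial facing the stand's +x (needle: one turn = 18 mm) and the plunger. Axes as the stand's, z up.
- carriage (a joint): how far the indicator carriage is lowered on its column, in m, 0 (top) to 0.036. It is pushed straight down by its pad against a friction of about 9 N and stays where it is left.
- plunger (a joint): reading of the indicator: how far its sprung plunger is pushed in, in m, 0 (free, nothing touched) to 0.018 (hard stop). Spring about 1 N at first, 4 N fully in. While the crank pin is low, a sideways push on it can wedge the shaft a little up the V-blocks, and the reading is then up to 1 mm too high; near the top it is true.
- tip (a point): lowest point of the plunger's round steel tip (10 mm across), 131 mm below the top of the pad when the plunger is free. It comes down on the shaft's thick eccentric bush (56 mm across, 28 mm wide), straight above the shaft's axis.
- seat (a point): fixed point: middle of the shaft's axis when it lies home in the two V-blocks, 75 mm above the bench, straight below the pad. y axis: the shaft's axis, the crank end at -y; x: away from the robot's side; z up.
- stand: the whole inspection stand, fixed, elsewhere and at another yaw each time: dark base plate 150 x 265 x 15 mm, two steel V-blocks, column, carriage, indicator. Origin at bench height below seat, same axes.
- shaft: loose steel shaft, 24 mm across, 132 mm long, about 0.8 kg, lying in the V-blocks; origin mid-length on its axis, y along it. A bush, 8 mm off-centre, is clamped on its middle at an angle that differs each time; its high side starts 0.65 to 2.0 rad short of the top, on the -x side. A 100 mm crank is at the -y end. It turns about its axis with slight friction and stays where left.
- pin (a point): middle of the free length of the crank pin: round steel, 12 mm across, parallel to the axis, free for 38 mm, 50 mm from the shaft's axis, 95 mm from mid-length towards -y. It starts leaning 1.1 rad from straight up towards -x; all round and below it is free. It can be straddled loosely by the fingers from above and carried in an arc about the axis.
- gaugeblock: a small bright steel gauge block, 30 x 20 x 10 mm, on the stand's base plate; leave it
- setring: a brass setting ring, 32 mm across, 12 mm high, on the stand's base plate; leave it
- bush_a: spare steel bush, 52 mm across, 28 mm high, in the black tray; leave it
- brush: brush lying on the bench; leave it
- oilcan: clear plastic oil bottle, 56 mm across, 130 mm high; leave it
Things that resemble listed ones, but are neither listed nor needed, are in the scene too. Leave any brown or purple look-alike of the shaft alone.

How it is judged:
On the way, in this order (a step that is already met when the one before it is completed fails the run):
1. the indicator is lowered onto the bush, pressed in by about 3 mm (1.8 to 4.8 mm), and let go of (value of joint plunger between 0.0018 and 0.0048 m and distance between shaft and seat below 0.006 m and contact force between the fingers and stand below 0.2 N), for 0.3 s.
2. the shaft is turned until the bush's high spot is under the plunger (height (world z) of tip above 0.1103 m and value of joint plunger above 0.0015 m and distance between shaft and seat below 0.006 m), for 0.2 s.
At the end, for the whole second after the job is handed in: The plunger tip is lifted by the bush to within about 0.3 mm of the highest it can reach (high spot within about 15 degrees of the top), the plunger pressed in by more than 1.5 mm, the shaft at rest within 6 mm of its home in the V-blocks, and nothing touched by the hand (all of step 2 and linear speed of shaft below 0.01 m/s and angular speed of shaft below 0.05 rad/s and contact force between the fingers and shaft below 0.1 N).
It fails at once if the plunger is driven to its stop (pressed in over 17.5 mm) (value of joint plunger above 0.0175 m).
It fails at once if the shaft is lifted or pushed out of the V-blocks (over 8 mm) (distance between shaft and seat above 0.008 m).
It fails at once if the hand presses or grips the shaft or its crank with over 30 N (contact force between any of the fingers, the arm and shaft above 30 N).
It fails at once if the hand presses on the stand or the carriage with over 30 N (contact force between the fingers and stand above 30 N).
It fails at once if a thing lying on or beside the stand is moved by over 30 mm (distance of any of gaugeblock, setring, bush_a, brush, oilcan from where it was at the start of the episode above 0.03 m).
It also fails if it takes over 67 s, if anything falls off the work surface, if the arm or the gripper's body presses on something with over 40 N, if the wrist force passes 120 N, or if a joint passes its speed limit or range.

ROBOT

A 7-joint arm with a two-finger parallel gripper is mounted at the origin on the work surface. World frame = base frame: x ahead of the robot, y to its left, z up, the work surface at z = 0. Lengths are in m, angles in rad, forces in N, time in s.
With the tool pointing down it reaches from about 0.425 to 1.025 m from the base axis. Payload 3.6 kg.
Tool frame: the origin (TCP) lies midway between the tips of the shut fingers; the grasp point (between the pads) lies 19 mm behind it; z points along the fingers, y is the line along which they close (so a half turn about z gives the same grasp; the last joint's range is limited). The gripper opens to 85 mm and grips with 20 to 120 N. Pads are 22 mm wide; open, the fingers measure 114 mm over their backs; the gripper's body (76 mm by 85 mm) begins 54 mm behind the grasp point. The pads swing forward as they close: fully open they stand 13 mm farther back than shut.
Start: joints at [1.077, 0.591, 0.048, 1.609, -0.033, 0.943, -0.034], TCP at [0.282, -0.668, 0.231] pointing down, gripper open.
Joint ranges: [-2.69, 2.69], [-0.47, 2.24], [-1.27, 1.36], [0.19, 2.51], [-1.53, 4.68], [0.08, 2.07], [-3.09, 3.09]. Speed limits (rad/s): [2.57, 2.57, 3.14, 3.14, 3.14, 3.14, 3.14].

INTERFACE

Orientations are given as a unit quaternion [w, x, y, z].
In Python, from station import bot, read_camera gives the robot as it stands.
- The arm moves only by the tool arm_command, never from a script. Its argument "moves" is a list of rows, each a list of 7 numbers: the turn, a rotation vector about the world's x, y, z in degrees, then the shift along the world's x, y, z in mm, then the closure, from -1 (fully open) to 1 (shut), so that 0 is half open. In form: [[rx, ry, rz, dx, dy, dz, gripper], ...]. A call has 1 to 5 rows; each row shifts and turns the commanded pose from where the row before left it; what a row does not reach is not made up. A row lasts 1/8 s, in which the tool goes at most 62.5 mm and 10.7 degrees, less where a joint would pass 70% of its speed; a pose out of reach is approached as far as the arm can. A call is refused whole if a number of a shift passes 62.5 or a number of a turn 10.7, either way. A call with a gripper value outside its range is refused whole. The fingers move at their own pace and stop on an object; "grip_force" is the grip in N (left out, the last holds). Time passes only in rows, so rows that do not move let the fingers close. It gives the time, the measured TCP pose, the force, the opening and the grip force at its end, in the units of the state.
- bot.sense(): the state, without advancing time (a new reading comes with each control period).
- read_camera(name): name is "scene" or "top" or "wrist"; returns a dict with "color" (400x640x3 uint8, red, green, blue), "range_z" (400x640 float32, m along the optical axis (not along the pixel's ray), 0 where there is no reading), "fx", "fy", "cx", "cy" (pixels), "R" (3x3) and "t" (3): a world point X has camera coordinates R X + t. Camera axes: x right, y down, z forward; pixel columns grow to the right and rows downward; lengths in m; the calibration is good to about 2 mm. The wrist camera is an equidistant fisheye: a pixel r from the principal point sees the ray r / f radians off the axis. A picture is of the moment at which its call begins.
- bot.sign_off(): hands the job in; it is judged then, once.
The state is a dict: "time": time; "qpos": joint angles; "joint_vel": joint speeds; "joint_torque": joint torques, N m; "tool_pos": TCP position; "ee_rot": TCP orientation; "ft_force": force on the tool from outside, world axes, zero at the start; "torque": the same for the moment, N m; "grip_width": finger opening in m; "grasp_force": force on a finger pad.
Only numpy, scipy, OpenCV 4.12 (cv2) and the standard library are available. Lean on these libraries where they do the work, as an engineer would, in place of code of your own. Each camera call takes 0.05 s, during which the arm holds its last target. There are 200 camera calls.

## Working session

There is one attempt and no reset: what is moved stays moved. The work goes in short steps, Python scripts to look and compute and a tool call to move; the robot and the scene stay as the last step left them, time stands still between calls to the robot, and variables do not carry over. Pictures are saved under pics/ and viewed, at most 10 in all, crops included, and the job is handed in when it is done.

Besides the shell and the picture viewer there is one more tool, called in YAML: its name, and indented under it one key for each argument. arm_command: Moves the arm, as the interface text tells. Its arguments: {"type":"object","properties":{"moves":{"type":"array","items":{"type":"array","items":{"type":"number"}}},"grip_force":{"type":"number"}},"required":["moves"]}

```bash
mkdir -p pics; ls; cat > h.py <<'E'
import numpy as np, cv2
from station import bot, read_camera
def pts(c):
    z=c["range_z"]; v,u=np.mgrid[:400,:640]
    P=np.stack([(u-c["cx"])/c["fx"]*z,(v-c["cy"])/c["fy"]*z,z],-1)
    return (P-c["t"])@c["R"]  # R^T (P-t)
def save(n,im): cv2.imwrite("pics/"+n,im[...,::-1])
E
python3 - <<'E'
from h import *
ims=[]
for n in("scene","top"):
    c=read_camera(n); np.savez(n+".npz",**c); ims.append(c["color"])
    print(n,c["fx"],c["cx"],c["cy"],c["R"],c["t"],-c["R"].T@c["t"])
save("a.png",ims[0]);save("b.png",ims[1])
s=bot.sense();print(s["tool_pos"],s["ee_rot"],s["time"],s["ft_force"],s["grip_width"])
E
```

```text
pics
scene 381.899599954266 323.4084068219138 200.44425738198856 [[ 0.32431899  0.94583561  0.01456675]
 [ 0.52709402 -0.16790625 -0.83305425]
 [-0.78548653  0.27785336 -0.55299948]] [-0.19382919 -0.11948943  1.44425349] [ 1.26028631 -0.23802316  0.70195372]
top 520.0467560278587 322.55095027401643 200.67160046499546 [[ 1.67321882e-02 -9.99857180e-01  2.37767504e-03]
 [-9.96233070e-01 -1.68738106e-02 -8.50584755e-02]
 [ 8.50864479e-02 -9.45504082e-04 -9.96373124e-01]] [0.0271586  0.4997076  1.36920175] [0.3808703  0.03688128 1.40667562]
[ 0.28191239 -0.66711985  0.23024593] [-9.91293705e-04  9.80078507e-01  1.98607831e-01 -2.60659233e-04] 0.1 [ 0.54291422 -0.48276568 -0.7442368 ] 0.08545944853625971
```

View pics/a.png

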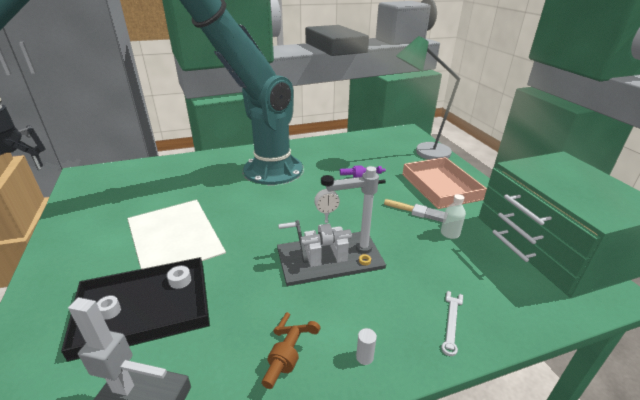

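View pics/b.png

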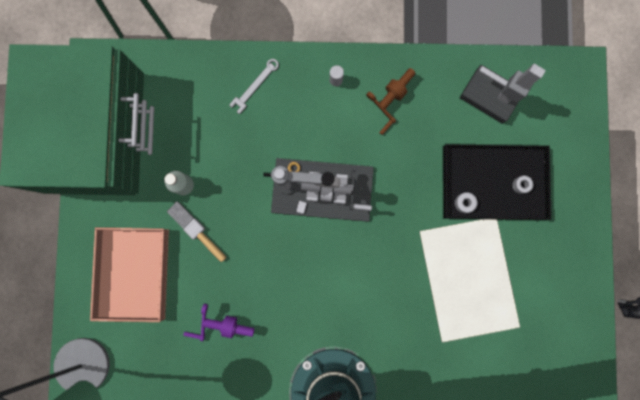

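The scene view shows the stand mid-picture, with the pad at (327,181) and the column at (370,170). In the top view the pad is at (327,178) and the column at (278,173), so the stand's yaw is near 0.

```bash
python3 - <<'E'
from h import *
top=dict(np.load("top.npz")); sc=dict(np.load("scene.npz"))
def ray(c,u,v,z):
    d=c["R"].T@np.array([(u-c["cx"])/c["fx"],(v-c["cy"])/c["fy"],1]); o=-c["R"].T@c["t"]
    return o+d*(z-o[2])/d[2]
P=pts(top); col=top["color"].astype(int)
box=np.zeros((400,640),bool); box[150:230,255:400]=1
x,y,z=P[...,0],P[...,1],P[...,2]
m=box&(z>.225)&(z<.275)
n,l,st,ce=cv2.connectedComponentsWithStats(m.astype(np.uint8))
print(st,ce)
dark=box&(col.max(2)<35)&(z>.2); print("dark",dark.sum(),P[dark].mean(0) if dark.any() else 0)
print(z[165:192:3,270:350:5].round(3))
for c,(u,v),zz in((top,(327,178),.25),(top,(278,173),.265),(sc,(327,181),.25),(sc,(370,170),.265)): print(ray(c,u,v,zz))
# base plate
g=(abs(col[...,0]-col[...,1])<14)&box&(z<.05)
c=np.argwhere(g)[:,::-1].astype(np.float32); r=cv2.minAreaRect(c); print(r,[ray(top,*p,.015) for p in cv2.boxPoints(r)])
s=top["color"][140:240,240:400]; s2=sc["color"][150:290,250:410]
save("c.png",np.hstack([cv2.resize(s,(400,250),interpolation=2),cv2.resize(s2,(400,350),interpolation=2)[:250]])) if 0 else None
im=np.zeros((600,800,3),np.uint8); im[:300,:480]=cv2.resize(s,(480,300),interpolation=2); 
q=cv2.resize(sc["color"][160:285,270:390],(0,0),fx=4.8,fy=4.8,interpolation=2); save("c.png",q)
E
```

```text
[[     0      0    640    400 255215]
 [   263    166     72     20    785]] [[319.56173422 199.57113414]
 [299.42929936 176.37324841]]
dark 23 [0.53219694 0.04933496 0.24929481]
[[ 0.005  0.017  0.016  0.016  0.026  0.015  0.01   0.013  0.01   0.015
   0.016  0.013  0.014  0.019  0.017  0.011]
 [-0.001  0.247  0.266  0.247  0.021  0.019  0.019  0.015  0.016  0.02
   0.012  0.012  0.009  0.018  0.016  0.017]
 [-0.001  0.264  0.267  0.248  0.241  0.026  0.017  0.011  0.019  0.016
   0.017  0.017  0.013  0.013  0.014  0.019]
 [ 0.233  0.268  0.264  0.247  0.239  0.244  0.24   0.242  0.239  0.24
   0.236  0.252  0.254  0.017  0.013  0.017]
 [ 0.005  0.247  0.264  0.244  0.238  0.237  0.241  0.235  0.24   0.239
   0.239  0.249  0.254  0.213  0.082  0.074]
 [ 0.003  0.243  0.246  0.243  0.237  0.24   0.245  0.241  0.235  0.237
   0.242  0.255  0.253  0.209  0.082  0.081]
 [-0.001  0.017  0.239  0.212  0.024  0.015  0.016  0.086  0.087  0.226
   0.237  0.254  0.259  0.213  0.073  0.073]
 [ 0.     0.014  0.028  0.106  0.038  0.019  0.014  0.079  0.086  0.088
   0.166  0.179  0.189  0.199  0.088  0.086]
 [ 0.002  0.014  0.022  0.043  0.027  0.019  0.01   0.076  0.081  0.085
   0.092  0.107  0.108  0.091  0.087  0.082]]
[0.53079171 0.02666934 0.25      ]
[0.53814468 0.1354002  0.265     ]
[0.54375078 0.02343498 0.25      ]
[0.55013057 0.12846563 0.265     ]
((322.8832702636719, 189.4897003173828), (99.29071044921875, 54.1425895690918), 5.04245138168335) [array([0.46665934, 0.17305528, 0.015     ]), array([0.61293169, 0.1638666 , 0.015     ]), array([ 0.5936872, -0.1038067,  0.015    ]), array([ 0.44772784, -0.09225865,  0.015     ])]
```

View pics/c.png

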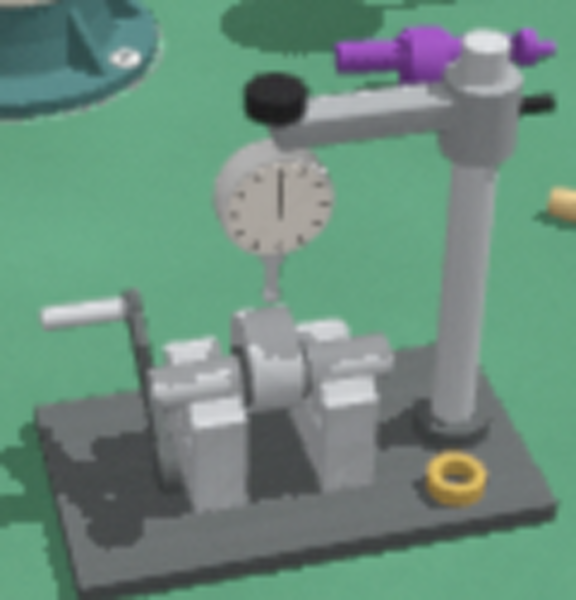

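The close crop shows the free needle pointing straight up, the crank pin to the left leaning away from the camera, and the pad's top centre at about scene pixel (327.5,179). I take the pad as (0.531, 0.026, 0.25) with yaw about -4°, and head above it with the fingers shut.

arm_command:
  moves:
    - [0,0,5.3,20,56,12,1]
    - [0,0,5.3,20,56,12,1]
    - [0,0,5.3,20,56,12,1]
    - [0,0,5.3,20,56,12,1]
    - [0,0,5.3,20,56,12,1]

```text
time: 0.72
tool_pos: [0.3825, -0.3857, 0.2914]
ee_rot: [-0.0, 0.908, 0.419, -0.0]
ft_force: [1.4, -0.3, 0.5]
grip_width: 0.0
grasp_force: 0.0
```

arm_command:
  moves:
    - [0,0,5.3,20,56,6,1]
    - [0,0,5.3,20,56,6,1]
    - [0,0,5.3,20,56,6,1]
    - [0,0,5.3,20,56,6,1]
    - [0,0,5.3,20,56,6,1]

```text
time: 1.35
tool_pos: [0.4822, -0.1061, 0.3214]
ee_rot: [0.0, 0.788, 0.616, -0.0]
ft_force: [1.4, -0.1, -0.1]
grip_width: -0.0
grasp_force: 0.0
```

arm_command:
  moves:
    - [0,0,5.3,20,56,0,1]
    - [0,0,5,20,56,0,1]
    - [0,0,0,10,22,0,1]
    - [0,0,0,0,0,0,1]

```text
time: 1.85
tool_pos: [0.5323, 0.0285, 0.3211]
ee_rot: [-0.0, 0.729, 0.685, 0.0]
ft_force: [-0.6, 0.1, 0.9]
grip_width: 0.0001
grasp_force: 0.0
```

```bash
python3 - <<'E'
from h import *
s=bot.sense();print(s["tool_pos"],s["ee_rot"],s["time"],s["ft_force"],s["grip_width"])
c=read_camera("wrist"); np.savez("w.npz",**c); sc=read_camera("scene"); np.savez("sc1.npz",**sc)
im=np.hstack([cv2.resize(c["color"],(480,300)),cv2.resize(sc["color"][125:225,270:376],(318,300),interpolation=2)])
save("d.png",im)
E
```

```text
[0.53234311 0.02853779 0.32105795] [-4.82380721e-04  7.28528411e-01  6.85015387e-01  2.02859345e-04] 1.85 [-0.6168547   0.14932402  0.8596695 ] 8.955546323939571e-05
```

View pics/d.png

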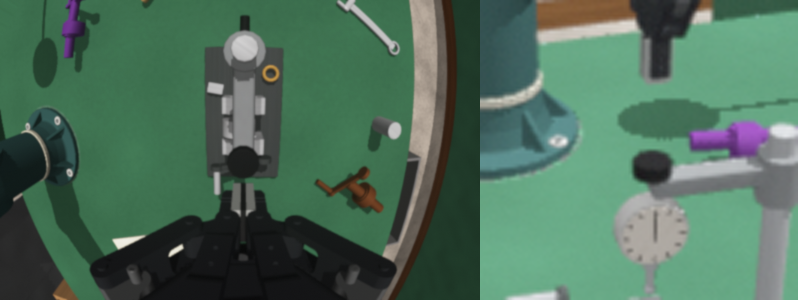

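The wrist view shows the pad at about (324,213) and the column top at about (325,63), in full-size pixels. The fingertips are just below the pad. I'll cast rays from these.

```bash
cat >> h.py <<'E'
def fray(c,u,v,z):
    a=np.array([(u-c["cx"])/c["fx"],(v-c["cy"])/c["fy"]]); r=np.hypot(*a)
    d=c["R"].T@np.r_[a*(np.sin(r)/max(r,1e-9)),np.cos(r)]; o=-c["R"].T@c["t"]
    return o+d*(z-o[2])/d[2]
def pray(c,u,v,z):
    d=c["R"].T@np.array([(u-c["cx"])/c["fx"],(v-c["cy"])/c["fy"],1]); o=-c["R"].T@c["t"]
    return o+d*(z-o[2])/d[2]
E
python3 - <<'E'
from h import *
c=dict(np.load("w.npz")); g=c["color"].max(2).astype(int)
m=(g<45).astype(np.uint8)
m[:180]=0; m[243:]=0; m[:,:295]=0;m[:,350:]=0
for v in range(188,244,4): 
    q=np.flatnonzero(m[v]); print(v,q.min() if len(q) else 0,q.max() if len(q) else 0,len(q))
print(fray(c,324,213,.25),fray(c,325,63,.265))
col=c["color"].astype(int)
t=dict(np.load("top.npz")); g=t["color"].max(2); m=(g<45); 
for v in range(168,192,2): print(v,np.flatnonzero(m[v,310:345])+310)
print(pray(t,327.5,179,.25))
E
```

```text
188 0 0 0
192 0 0 0
196 318 330 13
200 311 337 27
204 308 340 33
208 304 347 44
212 302 345 44
216 301 344 44
220 303 346 44
224 304 349 46
228 306 341 36
232 302 337 36
236 317 328 12
240 0 0 0
[0.53313103 0.02712603 0.25      ] [0.54020783 0.13155973 0.265     ]
168 []
170 []
172 [327]
174 [324 325 326 327 328 329 330 331 332]
176 [323 324 325 326 327 328 329 330 331 332 333]
178 [323 324 325 326 327 328 329 330 331 332 333]
180 [323 324 325 326 327 328 329 330 331 332]
182 [323 324 325 326 327 328 329 330 331]
184 [324 325 326 327 328 329 330]
186 []
188 []
190 []
[0.52855424 0.02551321 0.25      ]
```

arm_command:
  moves:
    - [0,0,0,0,-2,-35,1]
    - [0,0,0,0,0,-25,1]
    - [0,0,0,0,0,-4,1]
    - [0,0,0,0,0,-2,1]
    - [0,0,0,0,0,0,1]

```text
time: 2.58
tool_pos: [0.5328, 0.0238, 0.2563]
ee_rot: [0.001, 0.73, 0.683, 0.001]
ft_force: [-0.3, 0.9, -0.2]
grip_width: 0.0004
grasp_force: 0.0
```

arm_command:
  moves:
    - [0,0,0,0,0,-2,1]
    - [0,0,0,0,0,-2,1]
    - [0,0,0,0,0,-2,1]

```text
time: 2.95
tool_pos: [0.5327, 0.0242, 0.2503]
ee_rot: [0.001, 0.73, 0.683, 0.0]
ft_force: [-1.6, -0.3, 6.0]
grip_width: -0.0003
grasp_force: 3.1
```

arm_command:
  moves:
    - [0,0,0,0,0,-2,1]
    - [0,0,0,0,0,-2,1]
    - [0,0,0,0,0,-2,1]
    - [0,0,0,0,0,-2,1]
    - [0,0,0,0,0,-1,1]

```text
time: 3.58
tool_pos: [0.5327, 0.0243, 0.2412]
ee_rot: [0.001, 0.73, 0.683, 0.0]
ft_force: [-0.3, -0.3, 6.3]
grip_width: -0.0002
grasp_force: 2.8
```

```bash
cat >> h.py <<'E'
def dial(name=None):
    sc=read_camera("scene"); z=bot.sense()["tool_pos"]
    if name: save(name,cv2.resize(sc["color"][160:285,270:390],(0,0),fx=4.8,fy=4.8,interpolation=2))
    # dial face: fit ellipse to the pale disc
    col=sc["color"].astype(int); b=np.zeros((400,640),np.uint8)
    b[170:235,305:348]=((col[170:235,305:348].min(2)>95)&((col[...,0]-col[...,2])[170:235,305:348]>=8))
    n,l,st,ce=cv2.connectedComponentsWithStats(b); i=1+np.argmax(st[1:,4])
    k=np.argwhere(l==i)[:,::-1].astype(np.int32); h=cv2.convexHull(k); e=cv2.fitEllipse(h)
    # darkness around the centre in ellipse-normalised radius 0.15..0.6
    (cx,cy)=e[0]; up=cv2.cvtColor(sc["color"],cv2.COLOR_RGB2GRAY).astype(np.float32)
    z0=1.25; A=sc["R"][:, :]
    Y=np.array([-0.07,-0.9976,0]); # right as seen from +x is world -y? computed by projection
    c0=pray2(sc,cx,cy); out=[]
    for a in np.radians(np.arange(0,360,3)):
        s=0
        for r in np.arange(.006,.019,.001):
            X=c0+r*(np.cos(a)*np.array([0,0,1.])+np.sin(a)*np.array([.07,.9976,0]))
            p=sc["R"]@X+sc["t"]; u=sc["fx"]*p[0]/p[2]+sc["cx"]; v=sc["fy"]*p[1]/p[2]+sc["cy"]
            s+=cv2.getRectSubPix(up,(1,1),(float(u),float(v)))[0,0]
        out.append(s/13)
    out=np.array(out); w=np.clip(np.median(out)-out-15,0,None); j=np.argmax(w)
    idx=(np.arange(-6,7)+j)%len(w); off=(w[idx]*np.arange(-6,7)).sum()/max(w[idx].sum(),1e-6)
    ang=(j+off)*3
    return dict(center=e[0],axes=e[1],ang=ang,mm=ang/20,contrast=w.max(),tcp=z,ft=bot.sense()["ft_force"].round(1) if hasattr(bot.sense()["ft_force"],'round') else bot.sense()["ft_force"])
def pray2(c,u,v,x0=.545):
    d=c["R"].T@np.array([(u-c["cx"])/c["fx"],(v-c["cy"])/c["fy"],1]); o=-c["R"].T@c["t"]
    return o+d*(x0-o[0])/d[0]
E
python3 -c "
from h import *
print(dial('e.png'))"
```

```text
{'center': (327.32830810546875, 206.8629913330078), 'axes': (16.863826751708984, 21.214763641357422), 'ang': np.float64(6.762907761276294), 'mm': np.float64(0.33814538806381467), 'contrast': np.float32(37.901443), 'tcp': array([0.53270431, 0.024242  , 0.24111566]), 'ft': array([-0.4, -0.6,  4.8])}
```

View pics/e.png

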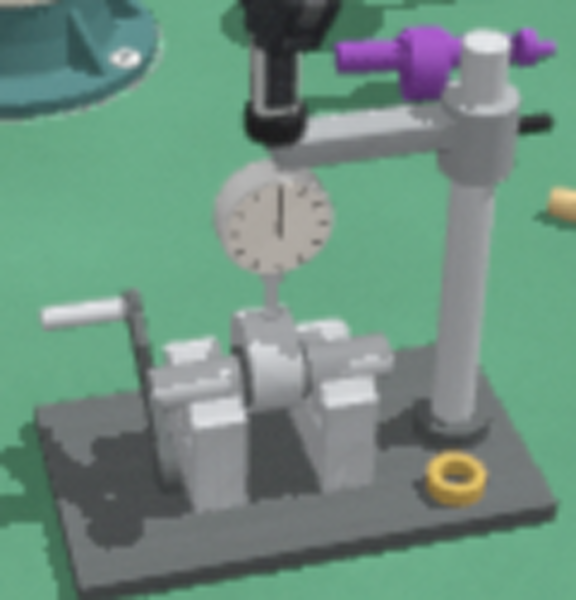

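The needle still points up, and the dial reader works with an offset of about +0.3. I'll keep lowering in small increments.

arm_command:
  moves:
    - [0,0,0,0,0,-1.5,1]
    - [0,0,0,0,0,-1.5,1]
    - [0,0,0,0,0,0,1]

```text
time: 4.0
tool_pos: [0.5327, 0.0243, 0.2381]
ee_rot: [0.001, 0.73, 0.683, 0.0]
ft_force: [-1.2, -0.8, 5.2]
grip_width: -0.0002
grasp_force: 2.6
```

```bash
python3 -c "
from h import *
print(dial())"
```

```text
{'center': (327.2338562011719, 207.8795623779297), 'axes': (16.91744613647461, 21.18813133239746), 'ang': np.float64(7.8488178920758385), 'mm': np.float64(0.39244089460379195), 'contrast': np.float32(34.399727), 'tcp': array([0.53272879, 0.0242266 , 0.23811546]), 'ft': array([-1.5, -1. ,  5.3])}
```

arm_command:
  moves:
    - [0,0,0,0,0,-1,1]
    - [0,0,0,0,0,-1,1]
    - [0,0,0,0,0,0,1]

```text
time: 4.42
tool_pos: [0.5327, 0.0242, 0.236]
ee_rot: [0.0, 0.73, 0.683, 0.0]
ft_force: [-1.2, -0.7, 5.6]
grip_width: 0.0002
grasp_force: 2.6
```

```bash
python3 -c "
from h import *
print(dial())"
```

```text
{'center': (327.4439392089844, 208.56356811523438), 'axes': (16.77709197998047, 21.066606521606445), 'ang': np.float64(5.075508187863958), 'mm': np.float64(0.2537754093931979), 'contrast': np.float32(34.1706), 'tcp': array([0.53273016, 0.0242255 , 0.23594454]), 'ft': array([-2.3, -0.7,  5.3])}
```

arm_command:
  moves:
    - [0,0,0,0,0,-1,1]
    - [0,0,0,0,0,-1,1]
    - [0,0,0,0,0,0,1]

```text
time: 4.85
tool_pos: [0.5327, 0.0242, 0.234]
ee_rot: [0.0, 0.73, 0.683, 0.0]
ft_force: [-1.9, -0.6, 5.6]
grip_width: -0.0001
grasp_force: 3.0
```

```bash
python3 -c "
from h import *
print(dial())"
```

```text
{'center': (327.40447998046875, 209.2769012451172), 'axes': (16.80679702758789, 21.381345748901367), 'ang': np.float64(327.7489233902296), 'mm': np.float64(16.38744616951148), 'contrast': np.float32(31.408691), 'tcp': array([0.53271304, 0.0242387 , 0.23404744]), 'ft': array([-0. , -0.4,  5.6])}
```

arm_command:
  moves:
    - [0,0,0,0,0,-1,1]
    - [0,0,0,0,0,-1,1]
    - [0,0,0,0,0,0,1]

```text
time: 5.28
tool_pos: [0.5327, 0.0242, 0.2321]
ee_rot: [0.0, 0.73, 0.683, 0.0]
ft_force: [-1.0, -0.1, 6.5]
grip_width: -0.0002
grasp_force: 3.1
```

```bash
python3 -c "
from h import *
print(dial())"
```

```text
{'center': (327.21685791015625, 209.9459686279297), 'axes': (16.775344848632812, 21.316389083862305), 'ang': np.float64(283.2215712590878), 'mm': np.float64(14.16107856295439), 'contrast': np.float32(32.90368), 'tcp': array([0.53270431, 0.02424891, 0.23205617]), 'ft': array([-0.3, -1.3,  5.1])}
```

The needle turns anticlockwise and now stands about 83° from zero, so the reading is about 4.1 mm. That is within the window. First contact was at pad height of about 0.236, so the bush's high spot is about 1.2 rad short of the top. Let go now.

arm_command:
  moves:
    - [0,0,0,0,0,5,1]
    - [0,0,0,0,0,50,0.3]
    - [0,0,0,0,0,30,0.3]
    - [0,0,0,0,0,0,0.3]
    - [0,0,0,0,0,0,0.3]

```text
time: 5.95
tool_pos: [0.5313, 0.0239, 0.3154]
ee_rot: [-0.0, 0.73, 0.683, -0.001]
ft_force: [-0.7, -0.8, 0.0]
grip_width: 0.0299
grasp_force: 0.0
```

```bash
python3 -c "
from h import *
print(dial('f.png'))
t=read_camera('top'); np.savez('t2.npz',**t); print(bot.sense()['grip_width'])
save('g.png',cv2.resize(t['color'][140:240,250:410],(0,0),fx=4,fy=4,interpolation=2))
"
```

```text
{'center': (327.2085266113281, 209.908935546875), 'axes': (16.883085250854492, 21.255311965942383), 'ang': np.float64(282.70605587088994), 'mm': np.float64(14.135302793544497), 'contrast': np.float32(32.70965), 'tcp': array([0.53110897, 0.02390003, 0.31491633]), 'ft': array([-0. , -0.2,  0.3])}
0.02979982062220794
```

View pics/f.png

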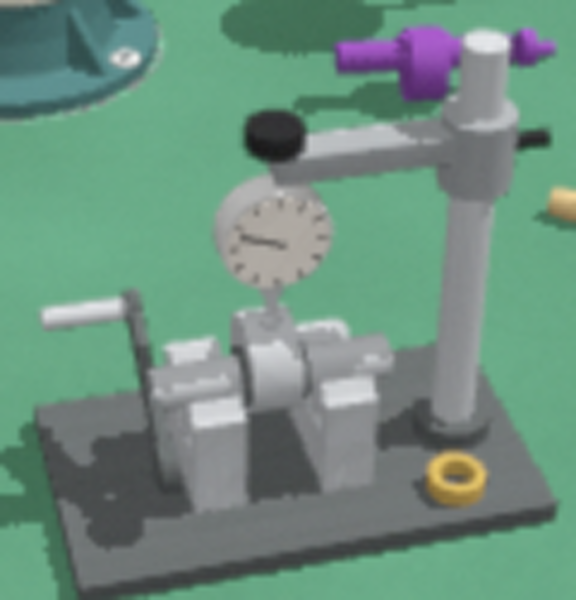

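View pics/g.png

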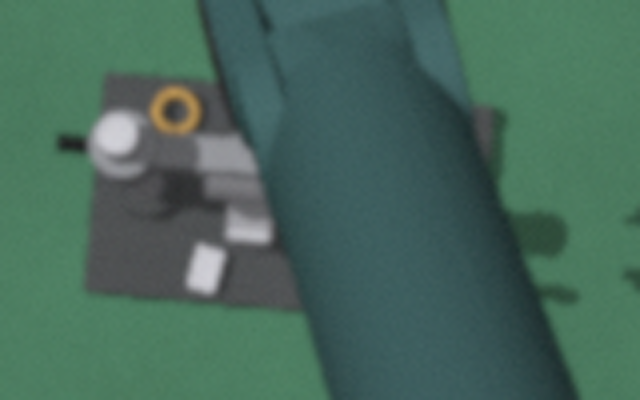

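The needle holds at about 283°, a reading of about 4.1 mm, and the carriage is free of the hand. In the top picture the arm hides the pin, so I'll check the pin against the first top image, where it is near (363,207).

```bash
python3 - <<'E'
from h import *
t=dict(np.load("top.npz")); sc=dict(np.load("scene.npz"))
g=t["color"].min(2).astype(int); P=pts(t)
m=np.zeros((400,640),np.uint8); m[200:214,350:380]=(g[200:214,350:380]>130)
k=np.argwhere(m)[:,::-1]; print(k.min(0),k.max(0),k.mean(0))
for u in (k[:,0].min(),k[:,0].mean(),k[:,0].max()): print(pray(t,u,k[abs(k[:,0]-u)<3][:,1].mean(),.1))
print(np.median(P[m>0],0))
print(pray(sc,278.8,226.3,.098),pray(sc,287,225.2,.098),pray(sc,295.4,224,.098))
w=dict(np.load("w.npz")); print(fray(w,217*4/3,183*4/3,.1)) 
E
```

```text
[354 205] [370 209] [362.390625 206.671875]
[ 0.48063927 -0.04381838  0.1       ]
[ 0.4794177  -0.06497953  0.1       ]
[ 0.4775602  -0.08417475  0.1       ]
[ 0.47820329 -0.0650497   0.10322716]
[ 0.48181585 -0.08384209  0.098     ] [ 0.48375111 -0.06251407  0.098     ] [ 0.48544661 -0.04038361  0.098     ]
[ 0.48176545 -0.06797334  0.1       ]
```

arm_command:
  moves:
    - [0,0,0,-26,-46,0,0.3]
    - [0,0,0,-25,-46,0,0.3]
    - [0,0,0,0,0,-60,0.3]
    - [0,0,0,0,0,-60,0.3]
    - [0,0,0,0,0,-20,0.3]

```text
time: 6.68
tool_pos: [0.4775, -0.0679, 0.1721]
ee_rot: [-0.003, 0.73, 0.683, -0.003]
ft_force: [-0.0, -0.1, 0.3]
grip_width: 0.0298
grasp_force: 0.0
```

arm_command:
  moves:
    - [0,0,0,0,0,0,0.3]
    - [0,0,0,0,0,0,0.3]

```text
time: 6.92
tool_pos: [0.4817, -0.0677, 0.1767]
ee_rot: [0.0, 0.73, 0.683, 0.0]
ft_force: [0.1, 0.0, 0.7]
grip_width: 0.0296
grasp_force: 0.0
```

```bash
python3 - <<'E'
from h import *
c=read_camera("wrist"); s=bot.sense(); print(s["tool_pos"],s["grip_width"]); np.savez("w2.npz",**c)
p=c["R"]@np.array([.480,-.065,.098])+c["t"]; th=np.arctan2(np.hypot(p[0],p[1]),p[2]); a=p[:2]/np.hypot(*p[:2])*th*c["fx"]; print("pin pred px",a+[c["cx"],c["cy"]])
save("i.png",cv2.resize(c["color"][100:400,170:490],(0,0),fx=2,fy=2))
E
```

```text
[ 0.48206308 -0.06769936  0.17715151] 0.029936984084212363
pin pred px [320.21141476 204.60497075]
```

View pics/i.png

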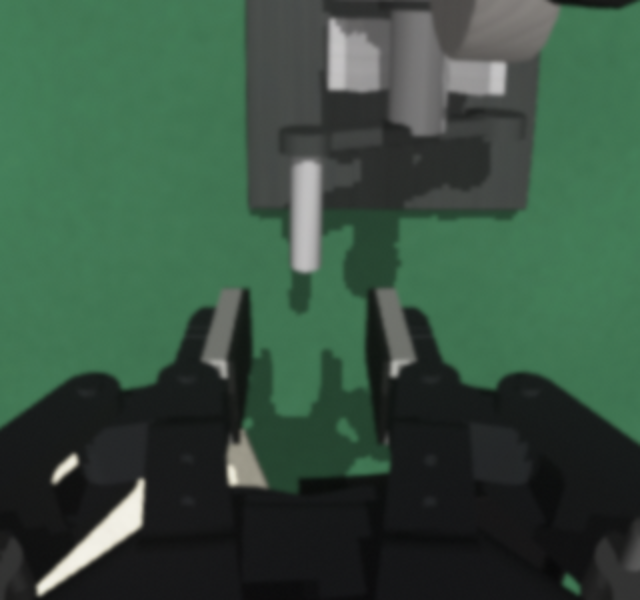

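The wrist view shows the pin between the fingers in x, with its middle at native (323,207), within 2 mm of the prediction. I'll descend to straddle it.

arm_command:
  moves:
    - [0,0,0,0,-2,-40,0.3]
    - [0,0,0,0,0,-30,0.3]
    - [0,0,0,0,0,-15,0.3]
    - [0,0,0,0,0,-9,0.3]
    - [0,0,0,0,0,0,0.3]

```text
time: 7.6
tool_pos: [0.4816, -0.0698, 0.0826]
ee_rot: [0.0, 0.73, 0.683, 0.0]
ft_force: [0.0, 0.8, -0.3]
grip_width: 0.0301
grasp_force: 0.0
```

```bash
python3 -c "
from h import *
print(dial('j.png'))"
```

```text
{'center': (327.2075500488281, 209.9055633544922), 'axes': (16.877899169921875, 21.25751495361328), 'ang': np.float64(282.6791406890597), 'mm': np.float64(14.133957034452985), 'contrast': np.float32(32.011864), 'tcp': array([ 0.48181778, -0.06981448,  0.08290215]), 'ft': array([-0.4, -0.5,  1. ])}
```

View pics/j.png

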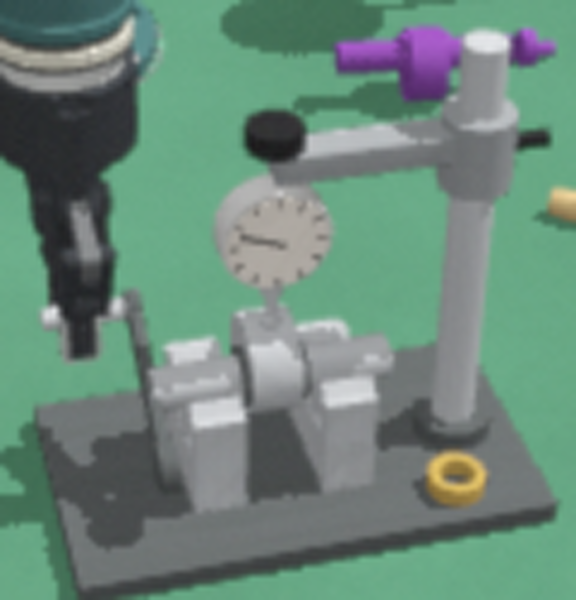

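The fingers straddle the pin squarely and the needle is unchanged. Next I narrow the gap to about 21 mm and carry the pin along its arc, watching the dial.

arm_command:
  moves:
    - [0,0,0,0,0,0,0.5]
    - [0,0,0,2,0,0,0.5]
    - [0,0,0,2,0,2,0.5]
    - [0,0,0,2,0,3,0.5]
    - [0,0,0,2,0,3,0.5]

```text
time: 8.28
tool_pos: [0.4877, -0.0701, 0.0902]
ee_rot: [-0.001, 0.73, 0.683, -0.001]
ft_force: [-2.9, -0.7, -0.1]
grip_width: 0.0212
grasp_force: 1.4
```

arm_command:
  moves:
    - [0,0,0,2.4,0,3,0.5]
    - [0,0,0,2.4,0,3,0.5]
    - [0,0,0,2.8,0,2.5,0.5]
    - [0,0,0,2.8,0,2.5,0.5]

```text
time: 8.78
tool_pos: [0.4968, -0.0702, 0.1011]
ee_rot: [-0.002, 0.73, 0.683, -0.002]
ft_force: [-6.5, -0.2, 1.1]
grip_width: 0.0213
grasp_force: 3.0
```

```bash
python3 -c "
from h import *
d=dial();print(d['ang'],d['contrast'],d['tcp'],d['ft'])
w=read_camera('wrist');np.savez('w3.npz',**w)"
```

```text
212.52229022704836 28.881577 [ 0.49803974 -0.06997169  0.10148287] [-4.1 -1.5  1.6]
```

arm_command:
  moves:
    - [0,0,0,3,0,2.2,0.5]
    - [0,0,0,3.1,0,2,0.5]
    - [0,0,0,3.2,0,1.8,0.5]
    - [0,0,0,3.3,0,1.6,0.5]
    - [0,0,0,0,0,0,0.5]

```text
time: 9.5
tool_pos: [0.5149, -0.0696, 0.1095]
ee_rot: [0.001, 0.73, 0.683, 0.002]
ft_force: [-0.3, -0.1, 0.8]
grip_width: 0.0213
grasp_force: 0.0
```

```bash
python3 -c "
from h import *
d=dial();print(d['ang'],d['contrast'],d['tcp'],d['ft'])"
```

```text
179.35283429511063 40.576508 [ 0.51466932 -0.06961149  0.10939784] [ 1.1 -0.9 -0.3]
```

arm_command:
  moves:
    - [0,0,0,3.4,0,1.4,0.5]
    - [0,0,0,3.5,0,1,0.5]
    - [0,0,0,0,0,0,0.5]

```text
time: 9.93
tool_pos: [0.5197, -0.0698, 0.1114]
ee_rot: [0.0, 0.73, 0.683, 0.0]
ft_force: [-0.7, -0.3, 0.7]
grip_width: 0.0213
grasp_force: 0.4
```

```bash
python3 -c "
from h import *
d=dial();print(d['ang'],d['contrast'],d['tcp'],d['ft'])"
```

```text
172.01341367600935 37.477592 [ 0.51972624 -0.06985253  0.11141889] [-0.8  0.2  0.1]
```

arm_command:
  moves:
    - [0,0,0,3.5,0,0.7,0.5]
    - [0,0,0,3.5,0,0.5,0.5]
    - [0,0,0,0,0,0,0.5]

```text
time: 10.35
tool_pos: [0.5272, -0.0698, 0.1127]
ee_rot: [0.001, 0.73, 0.683, 0.001]
ft_force: [-1.2, -0.0, 0.2]
grip_width: 0.0215
grasp_force: 0.2
```

```bash
python3 -c "
from h import *
d=dial();print(d['ang'],d['contrast'],d['tcp'],d['ft'])"
```

```text
166.90222849184153 31.864029 [ 0.5271276  -0.06976845  0.11266753] [ 0.1 -0.2 -0.3]
```

arm_command:
  moves:
    - [0,0,0,3.5,0,0.3,0.5]
    - [0,0,0,3.5,0,0,0.5]
    - [0,0,0,0,0,0,0.5]

```text
time: 10.78
tool_pos: [0.5341, -0.0697, 0.1129]
ee_rot: [0.0, 0.73, 0.683, 0.001]
ft_force: [-0.4, -1.1, 0.4]
grip_width: 0.0214
grasp_force: 0.1
```

```bash
python3 -c "
from h import *
d=dial();print(d['ang'],d['contrast'],d['tcp'],d['ft'])"
```

```text
166.4155554077303 30.744492 [ 0.53406256 -0.06971002  0.11291087] [-0.7 -0.6  0.5]
```

The reading has levelled off: the four dial values fit a peak at a pin angle of about -0.03 rad, and we are at about -0.07. I'll centre the fingers around the pin and withdraw upward.

arm_command:
  moves:
    - [0,0,0,-2,0,0,0.5]
    - [0,0,0,-2.5,0,0,0.4]
    - [0,0,0,0,0,10,0.4]
    - [0,0,0,0,0,30,0.4]
    - [0,0,0,0,0,50,0.4]

```text
time: 11.45
tool_pos: [0.5275, -0.0698, 0.2031]
ee_rot: [-0.001, 0.73, 0.683, -0.001]
ft_force: [0.3, -0.4, 0.2]
grip_width: 0.0256
grasp_force: 0.0
```

arm_command:
  moves:
    - [0,0,0,0,-30,40,0.4]
    - [0,0,0,0,0,0,0.4]
    - [0,0,0,0,0,0,0.4]

```text
time: 11.82
tool_pos: [0.528, -0.0996, 0.2428]
ee_rot: [-0.0, 0.73, 0.683, -0.0]
ft_force: [-0.3, 1.4, -0.7]
grip_width: 0.0254
grasp_force: 0.0
```

```bash
python3 -c "
from h import *
d=dial('k.png');print(d)"
```

```text
{'center': (327.21923828125, 209.9427032470703), 'axes': (16.765045166015625, 21.314579010009766), 'ang': np.float64(164.54988056586484), 'mm': np.float64(8.227494028293242), 'contrast': np.float32(30.182213), 'tcp': array([ 0.52765139, -0.09909186,  0.24210122]), 'ft': array([0. , 0.4, 1.3])}
```

View pics/k.png

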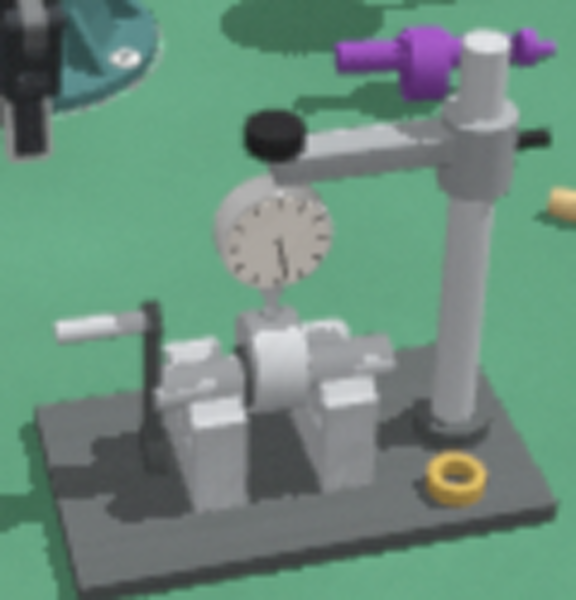

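The hand is clear, the needle is steady at 164.5° (reading about 10.1 mm), the pin is nearly upright and the shaft is home. That matches the predicted peak to within a few degrees, so I'm handing in.

```bash
python3 -c "
from station import bot
print(bot.sign_off())"
```

```text
the job is handed in; nothing more can be done
None
```

The job is handed in; no verdict came back. I set the indicator on the bush pressed in by about 4.1 mm (aim about 3, allowed 1.8 to 4.8) and let it go, then turned the shaft to the indicator's highest reading of about 10.1 mm, with the shaft home in the V-blocks and the hand clear.

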